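# Lock the craft-knife box with its key

## Robot

A 6-joint arm with a two-finger parallel gripper is mounted at the origin on the work surface. World frame = base frame: x ahead of the robot, y to its left, z up, the work surface at z = 0. Lengths are in m, angles in degrees, forces in N, time in s.
With the tool pointing down it reaches from about 0.35 to 0.725 m from the base axis. Payload 6 kg.
Tool frame: the origin (TCP) lies where the fingers leave the gripper's body, on its centre line; the fingertips stand 73 mm ahead of it and the grasp point (between the pads) lies 54 mm ahead of it (ctrl.tcp_to_grasp is the distance from the TCP to the grasp point, in m); z points along the fingers, y is the line along which they close (so a half turn about z gives the same grasp; the last joint's range is limited). The gripper opens to 85 mm and grips with 20 to 120 N. Pads are 22 mm wide; open, the fingers measure 114 mm over their backs; the gripper's body (76 mm by 85 mm) begins 54 mm behind the grasp point. The pads swing forward as they close: fully open they stand 13 mm farther back than shut.
Start: joints at [87.359, 2.303, 4.859, 0, -92.561, -19.12], TCP at [0.222, 0.557, 0.304] pointing down, gripper open.
Joint ranges: [-146.85, 146.85], [-73.84, 115.35], [-62.03, 85.46], [-188.31, 113.3], [-161.28, -10.13], [-171.36, 171.36]. Speed limits (degrees/s): [147.25, 147.25, 172.46, 180, 180, 180].

## Interface

Orientations are given as a 3x3 rotation matrix whose columns are the frame's x, y, z axes.
In Python, from station import ctrl gives the robot as it stands.
- The arm moves only by the tool apply_moves, never from a script. Its argument "plan" is a list that holds one entry, the list of rows, each a list of 7 numbers: the opening, from -1 (shut) to 1 (fully open), then the shift along the world's x, y, z in mm, then the turn, a rotation vector about the world's x, y, z in degrees. In form: [[[jaw, tx, ty, tz, rx, ry, rz], ...]]. A call has 1 to 12 rows; each row is the pose to reach, as a shift and turn from the pose commanded when the call began; what a row does not reach only later rows make up. A row lasts 1/10 s, in which the tool goes at most 50 mm and 8.59 degrees, less where a joint would pass 70% of its speed; a pose out of reach is approached as far as the arm can. A call with a gripper value outside its range is refused whole. The fingers move at their own pace and stop on an object; "grip_force" is the grip in N (left out, the last holds). Time passes only in rows, so rows that repeat a pose let the fingers close. It gives the time, the measured TCP pose, the force, the opening and the grip force at its end, in the units of the state.
- ctrl.state(): the state, without advancing time (a new reading comes with each control period).
- ctrl.get_image(name): name is "scene" or "side" or "wrist"; returns a dict with "img" (420x560x3 uint8, red, green, blue), "fx", "fy", "cx", "cy" (pixels), "R" (3x3) and "t" (3): a world point X has camera coordinates R X + t; the wrist camera has in their place "mount" (4x4, takes a point from camera to tool coordinates, whose origin is the TCP and whose axes are the flange's). Camera axes: x right, y down, z forward; pixel columns grow to the right and rows downward; lengths in m; the calibration is good to about 2 mm. A picture is of the moment at which its call begins: read the wrist's pose just before it. There is no depth.
- ctrl.close_job(): hands the job in; it is judged then, once.
Trained networks look in a picture, given as the dict that the camera call returned (one of the last four; its "shot" number tells which), for a name from the list of things; names that differ only in an ending like _2 or _b are one class to them, and where a whole thing is asked for, a point or a joint stands for the part that bears it (a point fixed in the world has none). Each returns a list of dicts, best first, with "p" (0 to 1); they miss things now and then, are a little off and sometimes report something else, mostly with a low value. They report only what shows in the picture. A call takes as long as a camera call.
- ctrl.look_for(picture, thing): "pixel" ([column, row] in pixels, amid what is visible of it).
- ctrl.regions_of(picture, thing): "mask" (420x560 bool, what is visible of it) and "pixel" ([column, row] in pixels, amid what is visible of it).
The state is a dict: "t": time; "joint_positions": joint angles; "qd": joint speeds; "effort": joint torques, N m; "tcp_pos": TCP position; "orientation": TCP orientation; "contact_force": force on the tool from outside, world axes, zero at the start; "ft_torque": the same for the moment, N m; "grip_width": opening from 0.0 (shut) to 1.0 (fully open); "grip_force": force on a finger pad.
Only numpy, scipy, OpenCV 4.12 (cv2) and the standard library are available. Lean on these libraries where they do the work, as an engineer would, in place of code of your own. Each camera call takes 0.05 s, during which the arm holds its last target. There are 200 camera calls.

## Task

Lock the long craft-knife box on the workshop table: turn the key that stands in its lid anticlockwise (seen from above) until its nose is about 25 degrees past the spring catch on the lock's collar, then gently turn it back clockwise until the nose points straight at the catch, where the lock engages, and let go. The square box has the same kind of lock: do not turn its key.

Things in the scene. Friction and masses are not known exactly. Their poses are not given: they have to be found in the camera images.
- knife_bow (a point): Centre of the black upright bow (head) of the key in the lid of the LONG grey steel box (130 x 300, 70 mm high, fixed). Bow: 36 mm wide along its x axis, 9 mm thick along y (grip here), 34 mm tall; this point is on the key's vertical turning axis, 39 mm above the lid. Its x axis points along the key's brass nose (a nib 30 mm from the axis, 13 mm above the lid); z is up. Under the bow: a thin stem.
- knife_catch (a point): Top of the spring catch of that lock: steel block 12 x 16 mm, 13 mm high, with a dark line, on the round collar, 42 mm from the key's axis. The lock engages where the nose points at it (point's x axis points away from the key); differs every time. The nose starts 20 to 60 degrees clockwise of it. The spring resists lightly (0.1 N m) within 25 degrees, and draws it in over the last 7.
- knife_key (a joint): Turning angle of the long box's key relative to its box, rad, growing anticlockwise seen from above; stops at -1.0 and 1.3. Light friction (0.02 N m): it stays where it is left.
- bit_nose (a point): Tip of the nose of the key in the lid of the SQUARE grey steel box (140 x 140 mm, 70 mm high), the bystander with the same lock and key: 30 mm from that key's axis, 10 mm above the lid. The key's x axis points along the nose. Leave this key as it is.

How it is judged:
By the outcome, as a careful person would: the job done as asked, in the order asked, and still so for the second after the job is handed in, with the robot touching nothing.
It also fails if it takes over 38 s, if anything falls off the work surface, if the arm or the gripper's body presses on something with over 40 N, if the wrist force passes 120 N, or if a joint passes its speed limit or range.

## Working session

There is one attempt and no reset: what is moved stays moved. The work goes in short steps, Python scripts to look and compute and a tool call to move; the robot and the scene stay as the last step left them, time stands still between calls to the robot, and variables do not carry over. Pictures are saved under pics/ and viewed, at most 10 in all, crops included, and the job is handed in when it is done.

Besides the shell and the picture viewer there is one more tool, called after "Request:" as a command line: name --argument value ..., lists and objects as JSON in quotes. apply_moves: Moves the arm, as the interface text tells. Its arguments: {"type":"object","properties":{"plan":{"type":"array"},"grip_force":{"type":"number"}},"required":["plan"]}

```bash
mkdir -p pics
cat > h.py <<'E'
import numpy as np, cv2
from station import ctrl
def save(im,n): cv2.imwrite('pics/'+n,np.ascontiguousarray(im['img'][:,:,::-1]))
def cam(name):
    s=ctrl.state(); im=ctrl.get_image(name)
    if 'mount' in im:
        T=np.eye(4);T[:3,:3]=np.array(s['orientation']);T[:3,3]=s['tcp_pos']
        W=T@np.array(im['mount']); R=W[:3,:3].T; im['R_']=R; im['t_']=-R@W[:3,3]
    else: im['R_']=np.array(im['R']);im['t_']=np.array(im['t'])
    return im
def ray(im,px):
    d=np.array([(px[0]-im['cx'])/im['fx'],(px[1]-im['cy'])/im['fy'],1.]); R=im['R_']
    return -R.T@im['t_'], R.T@d
def onz(im,px,z):
    c,d=ray(im,px); return c+d*(z-c[2])/d[2]
def proj(im,X):
    c=im['R_']@np.array(X)+im['t_']; return np.array([c[0]/c[2]*im['fx']+im['cx'],c[1]/c[2]*im['fy']+im['cy']])
def tri(obs):
    A=np.zeros((3,3));b=np.zeros(3)
    for im,p in obs:
        c,d=ray(im,p);d/=np.linalg.norm(d);P=np.eye(3)-np.outer(d,d);A+=P;b+=P@c
    return np.linalg.solve(A,b)
E
python3 - <<'E'
from h import *
np.set_printoptions(precision=4,suppress=True)
s=ctrl.state();print(s['t'],s['tcp_pos'],np.array(s['orientation']))
ims={n:cam(n) for n in('scene','side','wrist')}
for n,im in ims.items():
    save(im,n+'0.png')
    for th,z in(('knife_bow',.109),('knife_catch',.083),('bit_nose',.08)):
        for r in ctrl.look_for(im,th)[:3]: print(n,th,r['pixel'],round(r['p'],2),onz(im,r['pixel'],z))
a=np.hstack([ims['scene']['img'],ims['side']['img']]);
cv2.imwrite('pics/both.png',cv2.resize(a,(800,300))[:,:,::-1])
E
```

```text
0.0 [0.2223 0.5571 0.3029] [[ 0.9287 -0.3707 -0.0005]
 [-0.3707 -0.9287 -0.0017]
 [ 0.0001  0.0017 -1.    ]]
scene knife_bow [396.2, 246.1] 0.6 [0.5665 0.1978 0.109 ]
scene knife_catch [395.8, 262.5] 0.57 [0.5735 0.2018 0.083 ]
scene bit_nose [205.9, 201.4] 0.92 [ 0.505  -0.1756  0.08  ]
side knife_bow [194.0, 163.7] 0.63 [0.5326 0.1736 0.109 ]
side knife_catch [200.0, 177.0] 0.77 [0.535  0.1658 0.083 ]
side bit_nose [350.4, 280.3] 0.62 [ 0.5329 -0.1614  0.08  ]
```

View pics/scene0.png

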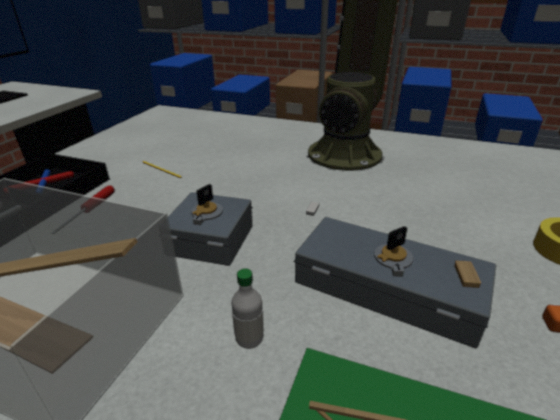

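View pics/wrist0.png

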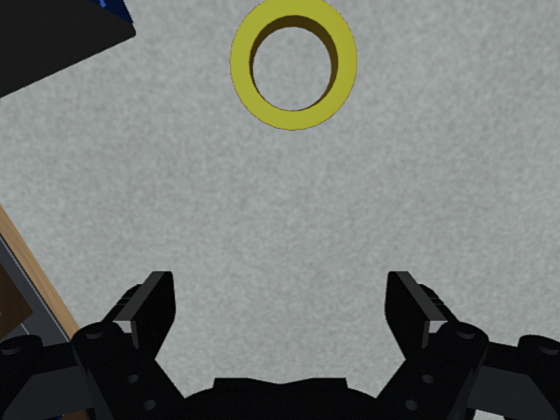

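The scene image shows the long box at right, with its key bow at about (397,240) and catch near (397,268). The square box's key is at (205,196). The wrist view shows only the yellow tape, so I'll check the side view next and triangulate.

Run:
```python
from h import *
np.set_printoptions(precision=4,suppress=True)
a=cam('scene');b=cam('side');w=cam('wrist')
for th in('knife_bow','knife_catch','bit_nose'):
    pa=ctrl.look_for(a,th)[0]['pixel'];pb=ctrl.look_for(b,th)[0]['pixel'];X=tri([(a,pa),(b,pb)]);print(th,X,proj(a,X)-pa)
print(np.array(w['mount']),w['fx'],w['cx'],w['cy'], onz(w,(280,210),0.08))
c=np.hstack([cv2.resize(a['img'][190:310,340:460],(400,400),interpolation=2),cv2.resize(b['img'][110:230,140:260],(400,400),interpolation=2)])
cv2.imwrite('pics/c1.png',c[:,:,::-1])
```

```text
knife_bow [0.5457 0.1975 0.0966] [-0.0478  0.0291]
knife_catch [0.5421 0.2019 0.056 ] [-2.5945  1.4549]
bit_nose [ 0.5208 -0.1662  0.0938] [-0.5373  0.0458]
[[-0.0005 -0.9603 -0.279   0.0705]
 [ 1.     -0.0003 -0.0008  0.    ]
 [ 0.0007 -0.279   0.9603 -0.0704]
 [ 0.      0.      0.      1.    ]] 356.0989031480473 279.76516120445274 212.39732561826906 [0.2105 0.562  0.08  ]
```

View pics/c1.png

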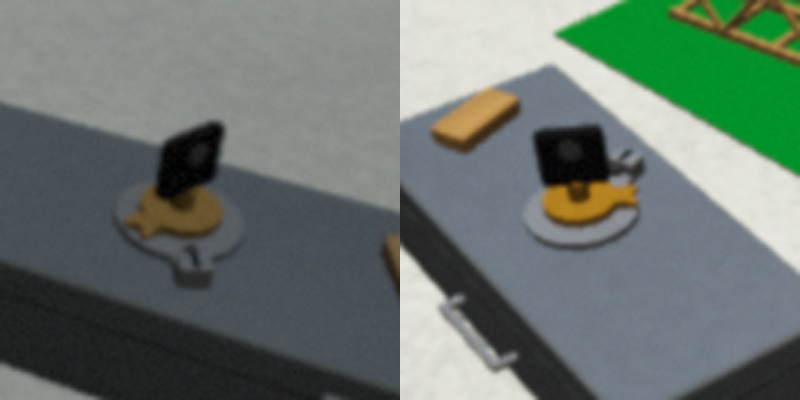

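Both views agree. In the scene crop the bow is at about (397,238), the nose points near-left, and the catch is at about (398,268), anticlockwise of the nose. I'll move over the key for a close look.

Request:
apply_moves --plan '[[[1,30,-34,0,0,0,0],[1,60,-68,0,0,0,0],[1,90,-102,0,0,0,0],[1,120,-136,0,0,0,0],[1,150,-170,0,0,0,0],[1,180,-204,0,0,0,0],[1,210,-238,0,0,0,0],[1,240,-272,0,0,0,0],[1,270,-306,0,0,0,0],[1,300,-340,0,0,0,0],[1,323,-362,0,0,0,0],[1,323,-362,0,0,0,0]]]'

```text
t: 2.25
tcp_pos: [0.5473, 0.1924, 0.3033]
orientation: [[0.927, -0.375, -0.001], [-0.375, -0.927, -0.001], [-0.0, 0.001, -1.0]]
contact_force: [0.3, -0.2, -0.6]
grip_width: 1.001
grip_force: 0.0
```

Run:
```python
from h import *
np.set_printoptions(precision=4,suppress=True)
s=ctrl.state();print(s['t'],s['tcp_pos'],s['joint_positions'],np.array(s['orientation'])[:,0])
a=cam('scene');b=cam('side');w=cam('wrist');save(w,'w1.png')
for th,z in(('knife_bow',.109),('knife_catch',.083)):
    for r in ctrl.look_for(w,th)[:3]: print(th,r['pixel'],round(r['p'],2),onz(w,r['pixel'],z))
print(tri([(a,(397,238)),(b,(191,156.5))]),tri([(a,(398,267)),(b,(208,157))]))
```

```text
2.25 [0.5473 0.1924 0.3033] [ 39.1877  -0.6871   1.7645   0.0333 -92.5252  28.8007] [ 0.9271 -0.3748 -0.0001]
knife_bow [281.8, 197.3] 0.79 [0.5502 0.1913 0.109 ]
knife_catch [262.5, 186.7] 0.96 [0.5587 0.2051 0.083 ]
[0.5432 0.1963 0.1078] [0.5834 0.2051 0.0819]
```

View pics/w1.png

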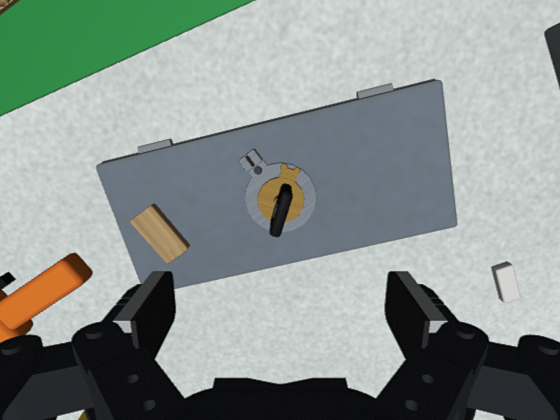

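The wrist view shows the brass disc centred at about (281,199), the nose tip at (291,168) and the catch block with its dark line at (250,160). The bow leans towards (280,210) through perspective. Next I'll work out the angles.

Run:
```python
from h import *
np.set_printoptions(precision=4,suppress=True)
w=cam('wrist');a=cam('scene');b=cam('side')
i=w['img'];cv2.imwrite('pics/w1c.png',cv2.resize(i[135:245,215:345],None,fx=6,fy=5.4,interpolation=cv2.INTER_CUBIC)[:,:,::-1])
hsv=cv2.cvtColor(i,cv2.COLOR_RGB2HSV)
m=((hsv[:,:,0]>12)&(hsv[:,:,0]<28)&(hsv[:,:,1]>120)); m[:,:230]=0;m[:,340:]=0;m[:140]=0;m[240:]=0
ys,xs=np.nonzero(m);P=np.array([onz(w,p,.081)[:2] for p in zip(xs,ys)])
(c,r)=cv2.minEnclosingCircle(P.astype(np.float32));print('brass',c,r,len(xs))
for n,p,z in(('disc',(281,199),.08),('nose',(291,166),.083),('catch',(250,160),.083)): print(n,onz(w,p,z))
for th in('knife_bow','bit_nose'):
  for n,im in(('w',w),('s',a),('d',b)):
    for r in ctrl.regions_of(im,th)[:2]:
        yy,xx=np.nonzero(r['mask']); print(th,n,r['p'],r['pixel'],len(xx),xx.min(),xx.max(),yy.min(),yy.max())
```

```text
brass (0.5466898679733276, 0.19198769330978394) 0.025479229167103767 1339
disc [0.5417 0.1965 0.08  ]
nose [0.5653 0.1783 0.083 ]
catch [0.5823 0.2076 0.083 ]
knife_bow w 0.91 [284.4, 195.6] 2064 258 304 162 234
knife_bow s 0.66 [393.0, 244.4] 698 378 407 226 261
knife_bow d 0.96 [192.4, 161.8] 605 181 210 147 177
bit_nose s 0.74 [397.9, 259.4] 374 376 412 247 275
bit_nose s 0.67 [204.4, 201.4] 482 193 216 185 215
bit_nose d 0.6 [351.3, 281.4] 1026 334 369 258 299
```

View pics/w1c.png

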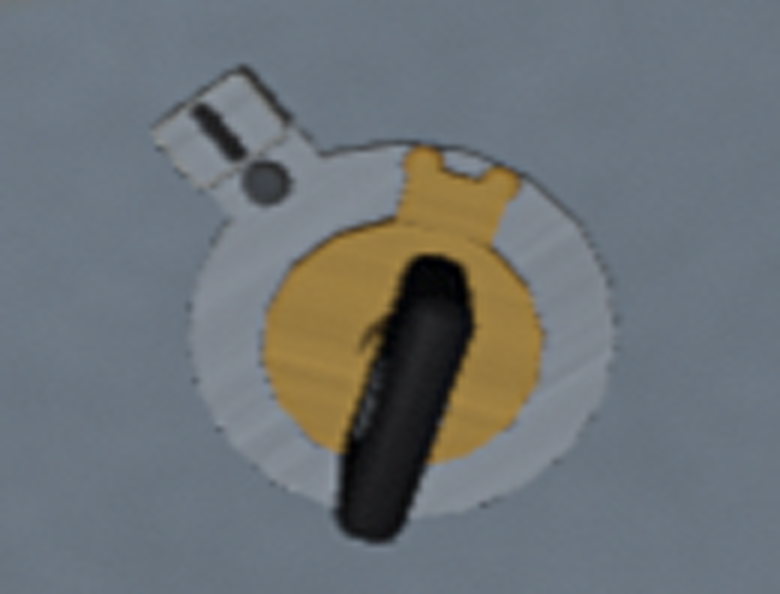

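Measured: axis at about (0.542, 0.196), nose at about -37° (29.8 mm from the axis), catch at about 15° (42.1 mm). These match the stated 30 and 42 mm. I'll descend halfway, turn the tool to match the bow and look again.

Request:
apply_moves --plan '[[[1,-1,0,-15,0,0,-3],[1,-2,1,-30,0,0,-7],[1,-3,1,-45,0,0,-11],[1,-3,1,-60,0,0,-15],[1,-3,1,-70,0,0,-15],[1,-3,1,-70,0,0,-15],[1,-3,1,-70,0,0,-15]]]'

```text
t: 3.65
tcp_pos: [0.5426, 0.1962, 0.2344]
orientation: [[0.802, -0.597, 0.001], [-0.597, -0.802, -0.0], [0.001, -0.0, -1.0]]
contact_force: [0.5, -0.1, 0.7]
grip_width: 1.001
grip_force: 0.0
```

Run:
```python
from h import *
np.set_printoptions(precision=4,suppress=True)
s=ctrl.state();print(s['t'],s['tcp_pos'],np.array(s['orientation'])[:,0])
w=cam('wrist');print(proj(w,(.542,.196,.08)),proj(w,(.542,.196,.126)),proj(w,(.5653,.1783,.083)),proj(w,(.5823,.2076,.083)))
cv2.imwrite('pics/w2.png',cv2.resize(w['img'][100:260,190:370],None,fx=4,fy=3.75,interpolation=2)[:,:,::-1])
```

```text
3.65 [0.5426 0.1962 0.2344] [ 0.802  -0.5974  0.0006]
[280.7189 220.5378] [280.8684 246.2455] [281.1749 177.7171] [228.0875 183.7645]
```

View pics/w2.png

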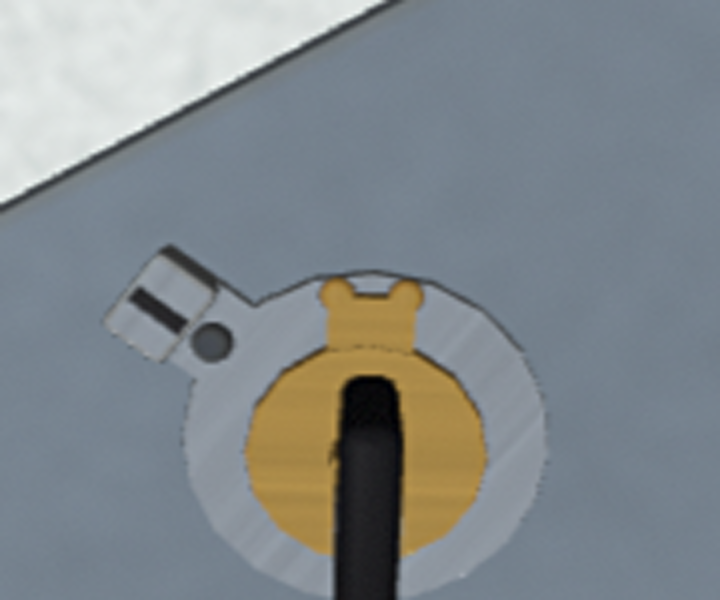

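The crop shows the bow aligned with the tool, within 1–2°. In full-image pixels, the disc centre is at (281.5,220.5), the nose at (282.8,177) and the catch top at (230,181).

Run:
```python
from h import *
np.set_printoptions(precision=4,suppress=True)
w=cam('wrist')
c,n,k=onz(w,(281.5,220.5),.08),onz(w,(282.8,177),.083),onz(w,(230,181.3),.083)
l1,l2=onz(w,(135/4+190,292/3.75+100),.083),onz(w,(183/4+190,328/3.75+100),.083)
f=lambda v:(np.degrees(np.arctan2(v[1],v[0])),np.hypot(v[0],v[1])*1e3)
print(c,f(n-c),f(k-c),f(l1-l2))
```

```text
[0.5418 0.1958 0.08  ] (np.float64(-38.21603348791691), np.float64(29.759248186883262)) (np.float64(13.748549704171687), np.float64(42.396227820669345)) (np.float64(13.259709771686127), np.float64(9.632272727154614))
```

Request:
apply_moves --plan '[[[1,0,0,-15,0,0,-1],[1,0,0,-30,0,0,-1],[1,0,0,-45,0,0,-1],[1,0,0,-60,0,0,-1],[1,0,0,-69,0,0,-1],[1,0,0,-69,0,0,-1],[1,0,0,-69,0,0,-1]]]'

```text
t: 4.45
tcp_pos: [0.5426, 0.1962, 0.1651]
orientation: [[0.791, -0.612, 0.0], [-0.612, -0.791, -0.0], [0.0, 0.0, -1.0]]
contact_force: [0.1, 0.6, 0.0]
grip_width: 0.998
grip_force: 0.0
```

Request:
apply_moves --plan '[[[0.4,-1,0,0,0,0,0],[-0.2,-1,0,0,0,0,0],[-1,-1,0,0,0,0,0],[-1,-1,0,0,0,0,0],[-1,-1,0,0,0,0,0],[-1,-1,0,0,0,0,0],[-1,-1,0,0,0,0,0],[-1,-1,0,0,0,0,0]]]' --grip_force 30

```text
t: 5.25
tcp_pos: [0.5414, 0.1962, 0.165]
orientation: [[0.791, -0.612, 0.0], [-0.612, -0.791, -0.0], [0.0, 0.0, -1.0]]
contact_force: [-1.0, -0.6, 1.3]
grip_width: 0.1
grip_force: 29.2
```

Run:
```python
from h import *
s=ctrl.state();print({k:np.round(s[k],4) for k in('t','tcp_pos','contact_force','ft_torque','grip_width','grip_force')})
```

```text
{'t': np.float64(5.25), 'tcp_pos': array([0.5414, 0.1962, 0.165 ]), 'contact_force': array([-0.9556, -0.6229,  1.3324]), 'ft_torque': array([-0.0717,  0.2248,  0.0117]), 'grip_width': np.float64(0.1), 'grip_force': np.float64(29.2176)}
```

The bow is held with hardly any side force. Now turning anticlockwise in steps.

Request:
apply_moves --plan '[[[-1,0,0,0,0,0,4],[-1,0,0,0,0,0,8],[-1,0,0,0,0,0,12],[-1,0,0,0,0,0,16],[-1,0,0,0,0,0,20],[-1,0,0,0,0,0,24],[-1,0,0,0,0,0,28],[-1,0,0,0,0,0,32],[-1,0,0,0,0,0,36],[-1,0,0,0,0,0,40],[-1,0,0,0,0,0,40],[-1,0,0,0,0,0,40]]]'

```text
t: 6.45
tcp_pos: [0.5412, 0.1956, 0.165]
orientation: [[0.999, 0.037, -0.001], [0.037, -0.999, -0.001], [-0.001, 0.001, -1.0]]
contact_force: [-2.9, -4.4, 4.0]
grip_width: 0.1
grip_force: 29.4
```

Run:
```python
from h import *
s=ctrl.state();print({k:np.round(s[k],4) for k in('t','tcp_pos','contact_force','ft_torque','grip_width','grip_force','joint_positions')},np.degrees(np.arctan2(s['orientation'][1][0],s['orientation'][0][0])))
w=cam('wrist')
print(proj(w,(.5418,.1958,.08)))
cv2.imwrite('pics/w3.png',cv2.resize(w['img'][150:350,180:380],(600,600),interpolation=2)[:,:,::-1])
```

```text
{'t': np.float64(6.45), 'tcp_pos': array([0.5412, 0.1956, 0.165 ]), 'contact_force': array([-2.8735, -4.4358,  3.9759]), 'ft_torque': array([-1.5178,  1.0234,  0.1254]), 'grip_width': np.float64(0.1003), 'grip_force': np.float64(29.3863), 'joint_positions': array([ 3.98532e+01,  2.68900e-01, -1.17409e+01,  4.08000e-02,
       -7.80733e+01,  5.22600e+01])} 2.1216655737293286
[279.67166153 262.66790725]
```

View pics/w3.png

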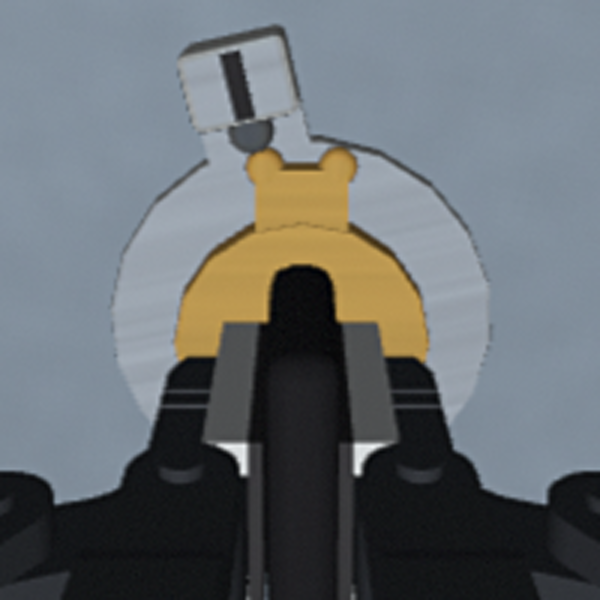

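The key follows the gripper, with the nose tip at (280.7,204) and the catch top at (260,177). The catch is still about 12° anticlockwise of the nose. I'll turn on to 25° past it.

Run:
```python
from h import *
w=cam('wrist')
c,n,k=onz(w,(280.5,262.7),.08),onz(w,(280.7,204),.083),onz(w,(260,177.3),.083)
f=lambda v:(np.degrees(np.arctan2(v[1],v[0])),np.hypot(v[0],v[1])*1e3)
print(c,f(n-c),f(k-c))
```

```text
[0.54181752 0.19539848 0.08      ] (np.float64(1.9746803299011044), np.float64(29.56106165981692)) (np.float64(14.207104351018309), np.float64(42.468212234838376))
```

Request:
apply_moves --plan '[[[-1,0,0,0,0,0,4],[-1,0,0,0,0,0,8],[-1,0,0,0,0,0,12],[-1,0,0,0,0,0,16],[-1,0,0,0,0,0,20],[-1,0,0,0,0,0,24],[-1,0,0,0,0,0,28],[-1,0,0,0,0,0,32],[-1,0,0,0,0,0,35],[-1,0,0,0,0,0,37],[-1,0,0,0,0,0,37],[-1,0,0,0,0,0,37]]]'

```text
t: 7.75
tcp_pos: [0.5415, 0.195, 0.165]
orientation: [[0.776, 0.631, -0.0], [0.631, -0.776, -0.003], [-0.002, 0.002, -1.0]]
contact_force: [-2.1, -7.0, 3.1]
grip_width: 0.105
grip_force: 29.4
```

Run:
```python
from h import *
s=ctrl.state();print({k:np.round(s[k],4) for k in('t','tcp_pos','contact_force','ft_torque','grip_width','joint_positions')},np.degrees(np.arctan2(s['orientation'][1][0],s['orientation'][0][0])))
w=cam('wrist')
print(proj(w,(.5418,.1958,.08)))
cv2.imwrite('pics/w4.png',cv2.resize(w['img'][150:350,180:380],(600,600),interpolation=2)[:,:,::-1])
```

```text
{'t': np.float64(7.75), 'tcp_pos': array([0.5415, 0.195 , 0.165 ]), 'contact_force': array([-2.0876, -7.0067,  3.0963]), 'ft_torque': array([-2.3268,  0.5211,  0.0136]), 'grip_width': np.float64(0.1048), 'joint_positions': array([ 39.818 ,   0.2726, -11.7575,   0.1038, -78.0729,  89.2691])} 39.10852614691336
[279.36798748 262.53466126]
```

View pics/w4.png

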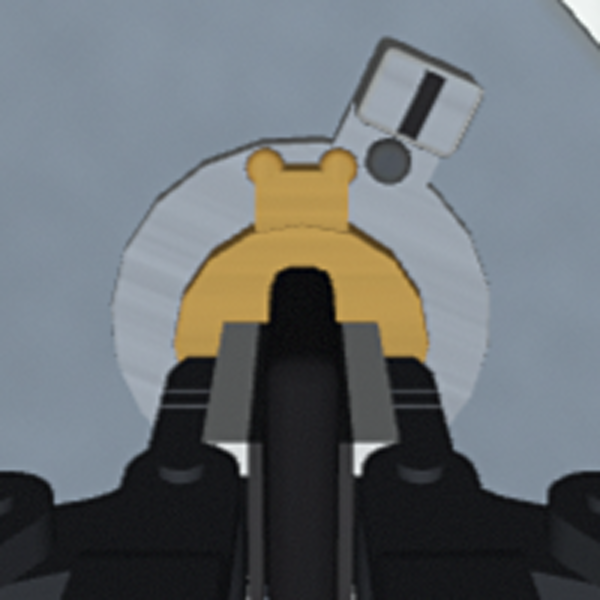

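The nose (280.7,205) is now clockwise-complete past the catch (320,184), 25° beyond it. I'll turn back gently by 25°.

Request:
apply_moves --plan '[[[-1,0,0,0,0,0,-2],[-1,0,0,0,0,0,-4],[-1,0,0,0,0,0,-7],[-1,0,0,0,0,0,-10],[-1,0,0,0,0,0,-13],[-1,0,0,0,0,0,-16],[-1,0,0,0,0,0,-19],[-1,0,0,0,0,0,-21],[-1,0,0,0,0,0,-23],[-1,0,0,0,0,0,-25],[-1,0,0,0,0,0,-25],[-1,0,0,0,0,0,-25]]]'

```text
t: 9.0
tcp_pos: [0.5413, 0.1954, 0.165]
orientation: [[0.97, 0.244, -0.001], [0.244, -0.97, -0.002], [-0.001, 0.002, -1.0]]
contact_force: [-2.0, -5.0, 4.2]
grip_width: 0.101
grip_force: 29.4
```

Run:
```python
from h import *
s=ctrl.state();print({k:np.round(s[k],4) for k in('t','tcp_pos','contact_force','ft_torque','grip_width')},np.degrees(np.arctan2(s['orientation'][1][0],s['orientation'][0][0])))
w=cam('wrist')
cv2.imwrite('pics/w5.png',cv2.resize(w['img'][150:350,180:380],(600,600),interpolation=2)[:,:,::-1])
```

```text
{'t': np.float64(9.0), 'tcp_pos': array([0.5413, 0.1954, 0.165 ]), 'contact_force': array([-1.9992, -4.9582,  4.1541]), 'ft_torque': array([-1.7524,  0.9508, -0.0399]), 'grip_width': np.float64(0.1005)} 14.114974215400608
```

View pics/w5.png

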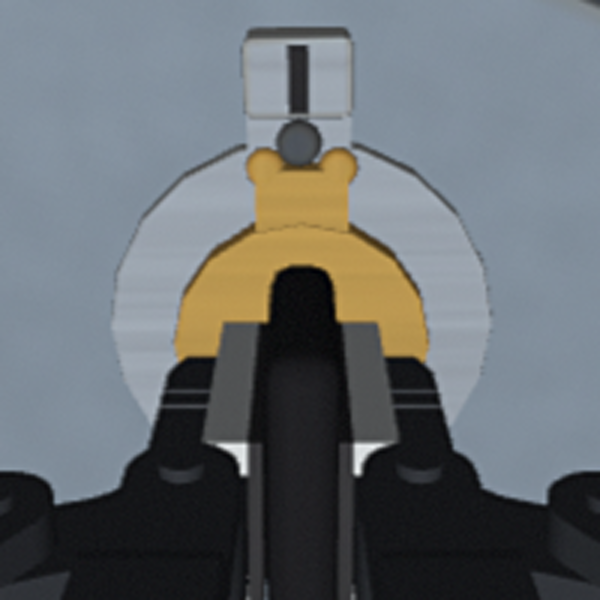

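The nose (302) is lined up with the catch line (298) and ball (299) in the crop, within 1°. I'll relieve the small side load and release.

Request:
apply_moves --plan '[[[-1,0,-1,0,0,0,0.7],[-1,0,-1,0,0,0,0.7],[-0.7,0,-1,0,0,0,0.7],[-0.4,0,-1,0,0,0,0.7],[0,0,-1,0,0,0,0.7],[0.5,0,-1,0,0,0,0.7],[1,0,-1,0,0,0,0.7],[1,0,-1,0,0,0,0.7],[1,0,-1,0,0,0,0.7],[1,0,-1,0,0,0,0.7]]]'

```text
t: 10.05
tcp_pos: [0.5414, 0.1952, 0.1649]
orientation: [[0.966, 0.258, 0.0], [0.258, -0.966, -0.0], [0.0, 0.0, -1.0]]
contact_force: [0.2, -0.1, -1.1]
grip_width: 1.001
grip_force: 0.0
```

Request:
apply_moves --plan '[[[1,0,0,10,0,0,0],[1,0,0,25,0,0,0],[1,0,0,45,0,0,0],[1,0,0,65,0,0,0],[1,0,0,80,0,0,0],[1,0,0,90,0,0,0],[1,0,0,90,0,0,0],[1,0,0,90,0,0,0]]]'

```text
t: 10.85
tcp_pos: [0.5412, 0.1953, 0.2543]
orientation: [[0.966, 0.258, -0.001], [0.258, -0.966, -0.0], [-0.001, -0.0, -1.0]]
contact_force: [-0.4, -1.2, -0.7]
grip_width: 0.997
grip_force: 0.0
```

Run:
```python
from h import *
s=ctrl.state();print({k:np.round(s[k],4) for k in('t','tcp_pos','contact_force','grip_width')})
w=cam('wrist')
cv2.imwrite('pics/w6.png',cv2.resize(w['img'][110:270,200:360],(600,600),interpolation=2)[:,:,::-1])
```

```text
{'t': np.float64(10.85), 'tcp_pos': array([0.5412, 0.1953, 0.2543]), 'contact_force': array([-0.4477, -1.1862, -0.6811]), 'grip_width': np.float64(0.9967)}
```

View pics/w6.png

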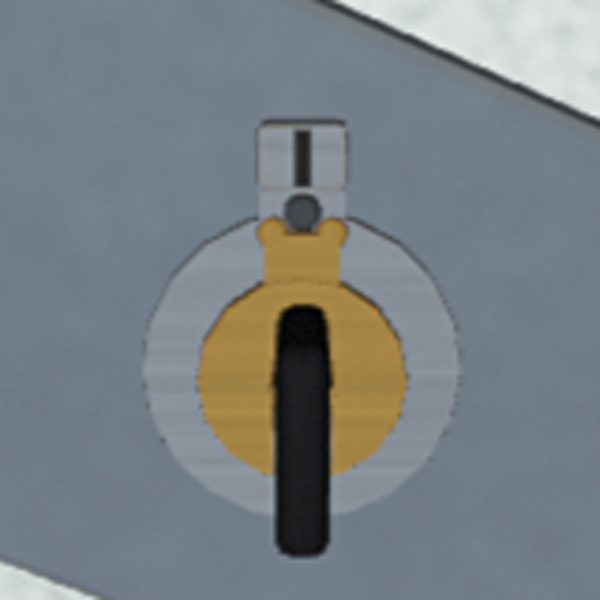

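The nose and the catch line both sit at column 302 of the crop, with the ball seated in the fork. The arm is clear, so I'm handing in.

```bash
python3 -c "
from station import ctrl
print(ctrl.close_job())"
```

```text
the job is handed in; nothing more can be done
None
```

The long box is locked: I turned its key about 25° past the catch, brought it back until the nose lined up with the catch, and let go. The arm stayed clear of the square box's key, and I handed the job in at about 11 s.

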